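# Shut, latch and start the microtube warmer

### The job

Start the microtube warmer on the bench with fingertip pushes only, gripping nothing: swing its open lid gently down until it is fully shut, then push the red latch tab all the way across so that the steel tongue lies over the lid's lug, then press the green start button right down and let go. Do not slam the lid, do not shift or lift the warmer, and leave the other things on the bench as they stand.

Things in the scene. Friction and masses are not known exactly. Their poses are not given: they have to be found in the camera images.
- warmer: white bench microtube warmer, 200 mm (x) by 270 mm (y), 95 mm high with its lid shut, standing loose on four rubber feet, 3.5 kg. Origin at the centre of its underside; its -x side (the front, a control ledge 46 mm deep, top 75 mm above the bench) looks to the robot, +y to the robot's left. A white microtube rack sits fixed in the chamber under the lid. All local positions below are in this frame
- lid (a joint): angle of the lid (rad): 0 = fully shut (level), grows as it opens upward to at most 1.45 (nearly upright). It starts between 0.95 and 1.35, leaning to the front. A stiff friction hinge holds it at any angle (about 1 to 3 N at the free edge moves it), so it does not fall by itself
- lid_hinge (a point): middle of the lid's hinge line, which runs along the warmer's y axis near its rear edge, at local (85, 0, 90) mm. The lid is a grey frame with a clear window, 264 mm wide (along y), 10 mm thick (5 mm either side of the hinge plane) and reaches 134 mm from the hinge; a steel lug 40 mm wide sticks out 25 mm more from the middle of its free edge
- lid_edge (a point): point on the lid's outer (upper) face, in the middle of the 34 mm broad opaque grey bar along its free edge, 117 mm from the hinge. Push here from behind and above to close the lid. With the lid shut it lies 95 mm above the bench, at local x -32 mm
- latch (a joint): travel of the latch (m): 0 = open, 0.045 = fully across, at its stop. It moves along the warmer's +y (to the robot's left) with about 2 N of friction and stays where it is left. It starts between 0 and 0.008. Its steel tongue points from below the tab to +y, 95 to 100 mm above the bench, and slides 1.5 mm above the lug of the shut lid; it stops against the lug if the lid is not quite shut
- latch_tab (a point): centre of the upper part of the red latch tab: 20 mm (x) by 14 mm (y), its top 10 mm above this point and 128 mm above the bench, the lower 24 mm of it below this point. It stands on the ledge at local x -78 mm, at y -92 mm when open and -47 mm when fully across. Push it on its -y face (the right side as the robot sees it); nothing stands to the right of it.
- start (a joint): travel of the green start button (m): 0 = up, 0.006 = fully down, which takes 5 N; it springs back up
- start_top (a point): centre of the top face of the green start button, 28 mm across, in a black housing on the ledge at local (-78, 95) mm, 97 mm above the bench; it is pressed straight down
- beaker: bystander: empty beaker, 96 mm across, 100 mm high, origin at the centre of its underside
- media_bottle: bystander: bottle with a teal cap, 84 mm across, 153 mm high, origin at the centre of its underside
- wash_bottle: bystander: white wash bottle with a spout, 69 mm across, 217 mm high, origin at the centre of its underside
- cooler: bystander: small blue bench cooler with a clear lid, 74 x 107 x 38 mm, origin at the centre of its underside
- tip_box: bystander: yellow pipette tip box, shut, 92 x 122 x 88 mm, origin at the centre of its underside
- marker: bystander: white marker pen with a red cap, lying, 131 mm long, 14 mm high
- dropper: bystander: small white dropper bottle, 38 mm across, 90 mm high, origin at the centre of its underside

How it is judged:
By the outcome, as a careful person would: the job done as asked, in the order asked, and still so for the second after the job is handed in, with the robot touching nothing.
It also fails if it takes over 48 s, if anything falls off the work surface, if the arm or the gripper's body presses on something with over 40 N, if the wrist force passes 120 N, or if a joint passes its speed limit or range.

### The arm

A 6-joint arm with a two-finger parallel gripper is mounted at the origin on a cart in front of the work surface, level with it; the furniture and walls round the work are solid. World frame = base frame: x ahead of the robot, y to its left, z up, the work surface at z = 0. Lengths are in mm, angles in rad, forces in N, time in s.
With the tool pointing down it reaches from about 350 to 975 mm from the base axis. Payload 7.1 kg.
Tool frame: the origin (TCP) lies at the very end of the fingers, on their centre line; the grasp point (between the pads) lies 19 mm behind it; z points along the fingers, y is the direction in which the jaws open and shut (so a half turn about z gives the same grasp; the last joint's range is limited). The gripper opens to 88 mm and grips with 3 to 60 N. Pads are 20 mm wide; open, the fingers measure 115 mm over their backs; the gripper's body (75 mm by 178 mm) begins 61 mm behind the grasp point.
Start: joints at [1.267, 0.423, 1.63, -0, 1.089, -0.019], TCP at [175.572, 599.816, 222.675] pointing down, gripper open.
Joint ranges: [-3, 3], [-0.9, 2.11], [0.09, 2.58], [-1.31, 4.45], [0.11, 2.69], [-2.54, 2.54]. Speed limits (rad/s): [2.39, 2.39, 3.01, 3.14, 3.14, 3.14].

### API

Orientations are given as a rotation vector (axis times angle).
In Python, from workcell import ctrl, imaging gives the robot as it stands. The module is installed in compiled form; this text tells all that it offers.
- The arm moves only by the shell command python3 -m pendant 'ROWS'. ROWS is JSON, a list of rows, each an object with "turn": the turn, a rotation vector about the world's x, y, z in rad, a list of three; "dp": the shift along the world's x, y, z in m, a list of three; "claw": the finger opening in m, from 0 to 0.0878. A call has 1 to 8 rows; each row is the pose to reach, as a shift and turn from the pose commanded when the call began; what a row does not reach only later rows make up. A row lasts 1/10 s, in which the tool goes at most 50 mm and 8.59 degrees, less where a joint would pass 70% of its speed; a pose out of reach is approached as far as the arm can. A call with a gripper value outside its range is refused whole. The fingers move at their own pace and stop on an object; the grip force is fixed at half the most. Time passes only in rows, so rows that repeat a pose let the fingers close. It gives the time, the measured TCP pose, the force and the opening at its end, in the units of the state.
- ctrl.get_obs(): the state, without advancing time (a new reading comes with each control period).
- imaging.get_image(name): name is "scene" or "side" or "wrist"; returns a dict with "pixels" (420x560x3 uint8, blue, green, red), "fov_y" (degrees; the focal length in pixels is half the picture's height over the tangent of half this angle, whatever the lens; pixels are square), "cx", "cy" (the principal point, pixels), "xyz" and "rotation" of the camera in the world. Camera axes: x right, y up, looking along -z (the intrinsics and any distortion apply to the point x, -y, -z); pixel columns grow to the right and rows downward; lengths in mm; the calibration is good to about 2 mm. A picture is of the moment at which its call begins. There is no depth.
- ctrl.close_job(): hands the job in, once; it reports no verdict.
The state is a dict: "t": time; "qpos": joint angles; "qvel": joint speeds; "joint_torque": joint torques, N m; "ee_pos": TCP position; "orientation": TCP orientation; "ft_force": force on the tool from outside, world axes, zero at the start; "moment": the same for the moment, N m; "width": finger opening in mm.
Only numpy, scipy, OpenCV 4.12 (cv2) and the standard library are available. Lean on these libraries where they do the work, as an engineer would, in place of code of your own. Each camera call takes 0.05 s, during which the arm holds its last target.

## Working session

There is one attempt and no reset: what is moved stays moved. The work goes in short steps, Python scripts to look and compute and a shell command to move; the robot and the scene stay as the last step left them, time stands still between calls to the robot, and variables do not carry over. Pictures are saved under pics/ and viewed, and the job is handed in when it is done.

```bash
mkdir -p pics; ls; cat > h.py <<'E'
import numpy as np, cv2
from workcell import ctrl, imaging
def snap(name,tag):
    d=imaging.get_image(name); cv2.imwrite(f'pics/{tag}.png',d['pixels']); 
    np.save(f'pics/{tag}.npy',d,allow_pickle=True); return d
def load(tag): return np.load(f'pics/{tag}.npy',allow_pickle=True).item()
def ray(d,u,v):
    f=d['pixels'].shape[0]/2/np.tan(np.radians(d['fov_y'])/2)
    c=np.array([(u-d['cx'])/f,-(v-d['cy'])/f,-1.0])
    return np.array(d['xyz'],float),np.array(d['rotation']).reshape(3,3)@c
def onz(d,u,v,z):
    o,r=ray(d,u,v); return o+r*(z-o[2])/r[2]
def proj(d,p):
    f=d['pixels'].shape[0]/2/np.tan(np.radians(d['fov_y'])/2)
    q=np.array(d['rotation']).reshape(3,3).T@(np.array(p,float)-np.array(d['xyz'],float))
    return d['cx']+f*q[0]/-q[2], d['cy']+f*(-q[1])/-q[2]
def tri(d1,u1,d2,u2):
    o1,r1=ray(d1,*u1);o2,r2=ray(d2,*u2)
    r1/=np.linalg.norm(r1);r2/=np.linalg.norm(r2)
    s=np.linalg.lstsq(np.c_[r1,-r2],o2-o1,rcond=None)[0]
    a=o1+s[0]*r1;b=o2+s[1]*r2
    return (a+b)/2,np.linalg.norm(a-b)
E
python3 - <<'E'
from h import *
print({k:v for k,v in ctrl.get_obs().items()})
for n in ['scene','side','wrist']:
    d=snap(n,n+'0'); print(n,{k:v for k,v in d.items() if k!='pixels'})
E
```

```text
pics
{'t': 0.0, 'qpos': array([ 1.26698998e+00,  4.23868440e-01,  1.63063567e+00, -1.14104844e-06,
        1.08858411e+00, -1.90092092e-02]), 'qvel': array([ 1.54550002e-04, -7.28672076e-04,  8.16618857e-05,  1.40272785e-04,
        1.49979532e-03,  1.91918185e-05]), 'joint_torque': array([-9.06807982e-04, -5.44624507e+01, -2.73665106e+01,  6.43327762e-02,
        2.29053228e-02, -1.32271343e-04]), 'ee_pos': array([175.42596974, 599.32922335, 221.90580117]), 'orientation': array([-4.45813046e-01, -3.10955719e+00,  2.31877002e-03]), 'ft_force': array([-0.232484  , -0.46485105, -0.8848764 ]), 'moment': array([ 0.02167388,  0.03286132, -0.049024  ]), 'width': 87.59932239588545}
scene {'fov_y': 44.59951453500302, 'cx': 284.6814606616061, 'cy': 205.00569726189516, 'xyz': array([ 663.1024782 ,  925.28108868, 1404.09127067]), 'rotation': array([0.08435144, 0.92841168, 2.87050352])}
side {'fov_y': 42.13859849303398, 'cx': 270.0650221743373, 'cy': 214.40484274843266, 'xyz': array([ 245.94283822, 1164.39931035, 1667.67893887]), 'rotation': array([ 0.09104591, -0.93122793, -2.74530457])}
wrist {'fov_y': 71.09503611597115, 'cx': 282.8687657462031, 'cy': 212.8364736266498, 'xyz': array([107.92631179, 619.12573257, 383.10922636]), 'rotation': array([-0.22153743, -0.16471957,  1.2787276 ])}
```

```bash
sed -i "s/np.array(d\['rotation'\]).reshape(3,3)/R(d)/; 1a from scipy.spatial.transform import Rotation as Ro\ndef R(d): return Ro.from_rotvec(d['rotation']).as_matrix()" h.py; cat h.py | head -30; python3 -c "
from h import *
for n in ['scene0','side0','wrist0']: print(n,load(n).keys(), -R(load(n))[:,2])"
```

```text
import numpy as np, cv2
from scipy.spatial.transform import Rotation as Ro
def R(d): return Ro.from_rotvec(d['rotation']).as_matrix()
from workcell import ctrl, imaging
def snap(name,tag):
    d=imaging.get_image(name); cv2.imwrite(f'pics/{tag}.png',d['pixels']); 
    np.save(f'pics/{tag}.npy',d,allow_pickle=True); return d
def load(tag): return np.load(f'pics/{tag}.npy',allow_pickle=True).item()
def ray(d,u,v):
    f=d['pixels'].shape[0]/2/np.tan(np.radians(d['fov_y'])/2)
    c=np.array([(u-d['cx'])/f,-(v-d['cy'])/f,-1.0])
    return np.array(d['xyz'],float),R(d)@c
def onz(d,u,v,z):
    o,r=ray(d,u,v); return o+r*(z-o[2])/r[2]
def proj(d,p):
    f=d['pixels'].shape[0]/2/np.tan(np.radians(d['fov_y'])/2)
    q=R(d).T@(np.array(p,float)-np.array(d['xyz'],float))
    return d['cx']+f*q[0]/-q[2], d['cy']+f*(-q[1])/-q[2]
def tri(d1,u1,d2,u2):
    o1,r1=ray(d1,*u1);o2,r2=ray(d2,*u2)
    r1/=np.linalg.norm(r1);r2/=np.linalg.norm(r2)
    s=np.linalg.lstsq(np.c_[r1,-r2],o2-o1,rcond=None)[0]
    a=o1+s[0]*r1;b=o2+s[1]*r2
    return (a+b)/2,np.linalg.norm(a-b)
scene0 dict_keys(['pixels', 'fov_y', 'cx', 'cy', 'xyz', 'rotation']) [-0.09085697 -0.57947537 -0.80990944]
side0 dict_keys(['pixels', 'fov_y', 'cx', 'cy', 'xyz', 'rotation']) [ 0.13526467 -0.5915131  -0.79486836]
wrist0 dict_keys(['pixels', 'fov_y', 'cx', 'cy', 'xyz', 'rotation']) [ 0.24415812 -0.07241349 -0.96702797]
```

View pics/scene0.png

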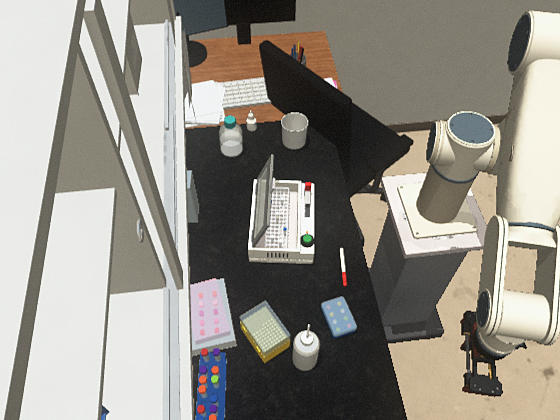

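View pics/side0.png

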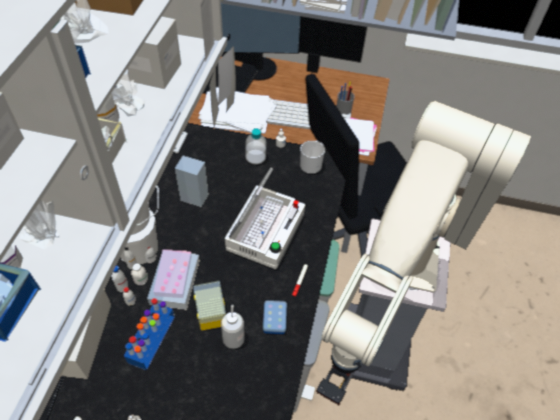

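View pics/wrist0.png

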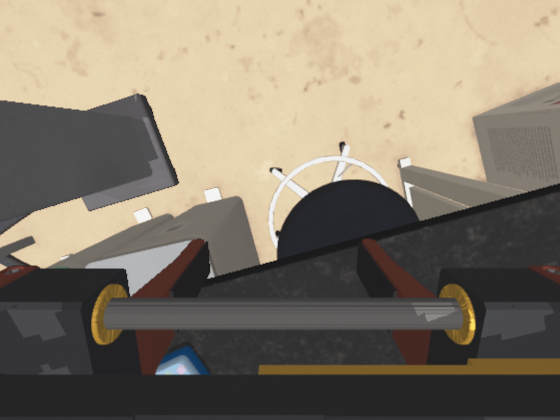

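```bash
python3 - <<'E'
from h import *
s=load('scene0');t=load('side0')
print(proj(s,[175.4,599.3,221.9]),proj(t,[175.4,599.3,221.9]))
for d,(x0,x1,y0,y1),n in ((s,(235,335,145,275),'cs'),(t,(215,315,160,275),'ct')):
    c=d['pixels'][y0:y1,x0:x1]; cv2.imwrite(f'pics/{n}.png',cv2.resize(c,None,fx=5 if n=='ct' else 4.5,fy=5 if n=='ct' else 4.5,interpolation=cv2.INTER_CUBIC))
    hsv=cv2.cvtColor(d['pixels'],cv2.COLOR_BGR2HSV)
    for nm,lo,hi in (('red',(0,150,60),(6,255,255)),('red2',(172,150,60),(180,255,255)),('green',(45,150,40),(85,255,255))):
        m=cv2.inRange(hsv,lo,hi); k,l,st,ce=cv2.connectedComponentsWithStats(m)
        print(n,nm,[(st[i].tolist(),ce[i].round(1)) for i in range(1,k) if st[i][4]>8 and 200<ce[i][0]<360])
E
```

```text
(np.float64(466.0035348597515), np.float64(369.4372944962495)) (np.float64(337.0584770532967), np.float64(383.60568100832836))
cs red [([298, 48, 4, 14, 22], array([299.4,  53.7])), ([305, 182, 6, 8, 44], array([307.6, 185.4])), ([342, 272, 5, 15, 61], array([344. , 278.6])), ([201, 349, 7, 7, 38], array([204.2, 351.8])), ([212, 371, 7, 3, 11], array([215.3, 372.3])), ([200, 379, 7, 5, 9], array([203.2, 381.6])), ([199, 388, 7, 6, 14], array([202.6, 391.1])), ([198, 406, 7, 7, 40], array([200.7, 409. ]))]
cs red2 []
cs green [([303, 235, 8, 3, 13], array([306.1, 235.8]))]
ct red [([349, 87, 3, 6, 9], array([349.7,  89.2])), ([294, 200, 4, 7, 21], array([295.3, 202.9])), ([292, 285, 8, 11, 55], array([295.4, 290.1]))]
ct red2 []
ct green [([271, 243, 8, 7, 46], array([274.9, 245.9]))]
```

View pics/cs.png

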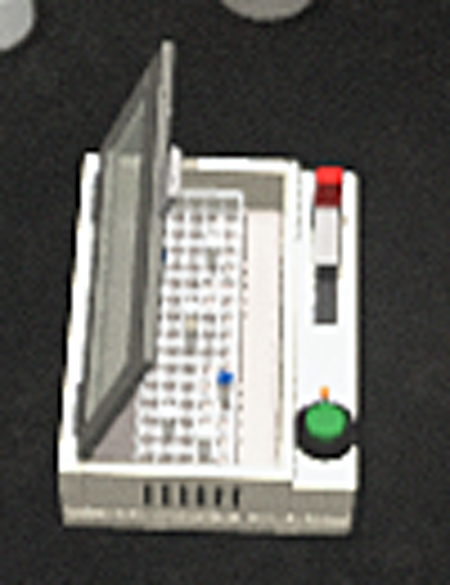

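View pics/ct.png

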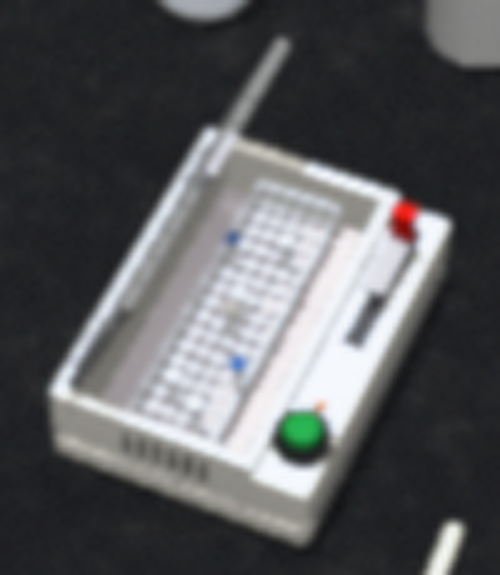

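```bash
python3 - <<'E'
from h import *
s=load('scene0');t=load('side0')
S=lambda u,v:(u/4.5+235-.4,v/4.5+145-.4)
T=lambda u,v:(u/5+215-.4,v/5+160-.4)
for n,a,b,z in (('green',(326,419),(303,430),97),('redtop',(330,173),(406,207),128),('frontleft top',(352,487),(305,495),75),('frontright top',(353,172),(450,222),75),('rearleft top',(63,470),(52,390),85),('rearright top',(90,157),(212,130),85)):
    print(n,tri(s,S(*a),t,T(*b)),onz(s,*S(*a),z).round(1),onz(t,*T(*b),z).round(1))
E
```

```text
green (array([464.20576475, 112.51498024,  83.69264823]), np.float64(2.894877442070407)) [465.9 119.   97. ] [462.5 123.1  97. ]
redtop (array([433.70500317, -69.9190686 , 121.00947336]), np.float64(0.7810903588332196)) [435. -64. 128.] [432.9 -64.8 128. ]
frontleft top (array([452.35622918, 154.87547491,  65.38480047]), np.float64(0.2683219404178433)) [453.9 160.6  75. ] [451.1 160.8  75. ]
frontright top (array([ 405.86004852, -114.50406797,   60.10658752]), np.float64(1.5429383063454272)) [ 408.6 -103.9   75. ] [ 404.4 -101.7   75. ]
rearleft top (array([643.93450132, 127.91950098,  84.0004425 ]), np.float64(1.3349056015510552)) [644.1 129.3  85. ] [643.7 127.8  85. ]
rearright top (array([ 599.1423455 , -141.063837  ,   76.12205485]), np.float64(0.4553492273764905)) [ 599.6 -133.6   85. ] [ 597.2 -134.1   85. ]
```

```bash
python3 - <<'E'
from h import *
s=load('scene0');t=load('side0')
S=lambda u,v:(u/4.5+235-.4,v/4.5+145-.4)
T=lambda u,v:(u/5+215-.4,v/5+160-.4)
p=tri(s,S(168,42),t,T(283,42));print('lid right top',p)
yaw=-0.1727;c,sn=np.cos(yaw),np.sin(yaw);o=np.array([526.5,12.5])
loc=lambda q:(np.array([[c,sn],[-sn,c]])@(np.array(q[:2])-o))
W=lambda x,y,z:np.r_[o+np.array([[c,-sn],[sn,c]])@[x,y],z]
print('local',loc(p[0]))
for th in (.95,1.05,1.15,1.25,1.35):
    q=[W(85-134*np.cos(th)+d*np.sin(th),y,90+134*np.sin(th)+d*np.cos(th)) for d in (5,) for y in(-132,132)]
    for x in q: print(th,x.round(),'S',[ (a,b) for a,b in [(np.array(proj(s,x))-[234.6,144.6])*4.5]][0],'T',(np.array(proj(t,x))-[214.6,159.6])*5) if 0 else print(th,x.round(),((np.array(proj(s,x))-[234.6,144.6])*4.5).round(),((np.array(proj(t,x))-[214.6,159.6])*5).round())
for n,a,b in (('beaker top',(294,117),(312,146)),('media cap',(230,120),(256,131)),('wash spout',(309,325),(232,308)),('wash body',(306,345),(233,325)),('dropper',(252,112),(281,131)),('tipbox',(265,325),(210,297)),('cooler',(339,315),(275,316)),('marker',(344,266),(300,279))):
    print(n,tri(s,a,t,b)[0].round(),onz(s,*a,50).round())
print('back post',onz(s,190,200,0).round(), tri(s,(190,175),t,(190,160)))
print('shelf front edge?',tri(s,(181,285),t,(121,224)))
E
```

```text
lid right top (array([ 542.08811256, -127.37609251,  208.86946435]), np.float64(2.0794268000938914))
local [  39.39293028 -135.11664425]
0.95 [ 515. -119.  202.] [209.  55.] [317.  62.]
0.95 [560. 141. 202.] [191. 374.] [158. 331.]
1.05 [ 526. -121.  209.] [192.  48.] [303.  51.]
1.05 [572. 139. 209.] [172. 367.] [142. 319.]
1.15 [ 538. -124.  214.] [174.  42.] [287.  40.]
1.15 [583. 137. 214.] [153. 362.] [126. 308.]
1.25 [ 551. -126.  219.] [156.  37.] [271.  31.]
1.25 [596. 134. 219.] [132. 357.] [108. 298.]
1.35 [ 563. -128.  222.] [137.  33.] [255.  22.]
1.35 [609. 132. 222.] [111. 353.] [ 91. 288.]
beaker top [ 434. -371.  114.] [ 422. -441.   50.]
media cap [ 660. -353.  150.] [ 660. -454.   50.]
wash spout [518. 439. 200.] [499. 375.  50.]
wash body [520. 443.  84.] [517. 431.  50.]
dropper [ 578. -443.   90.] [ 575. -486.   50.]
tipbox [621. 371.  88.] [621. 359.  50.]
cooler [405. 346.  22.] [410. 356.  50.]
marker [356. 183.  14.] [364. 203.  50.]
back post [ 822. -140.    0.] (array([781.01795918,  33.27973826, 343.52660974]), np.float64(6.726342587208506))
shelf front edge? (array([776.08494784, 485.76691263, 584.63597503]), np.float64(6.728007142095445))
```

```bash
python3 -m pendant '[{"dp":[0.028,-0.038,0.012],"turn":[0,0,0.014],"claw":0},{"dp":[0.056,-0.076,0.024],"turn":[0,0,0.028],"claw":0},{"dp":[0.084,-0.114,0.036],"turn":[0,0,0.042],"claw":0},{"dp":[0.112,-0.152,0.048],"turn":[0,0,0.056],"claw":0},{"dp":[0.140,-0.190,0.06],"turn":[0,0,0.070],"claw":0},{"dp":[0.168,-0.228,0.072],"turn":[0,0,0.084],"claw":0},{"dp":[0.196,-0.266,0.084],"turn":[0,0,0.098],"claw":0},{"dp":[0.224,-0.304,0.096],"turn":[0,0,0.112],"claw":0}]'
```

```text
t: 0.95
ee_pos: [400.2, 294.0, 319.2]
orientation: [0.27, 3.13, 0.0]
ft_force: [-0.0, -0.1, -0.6]
width: 26.8
```

```bash
python3 -m pendant '[{"dp":[0.018,-0.044,0.004],"turn":[0,0,0],"claw":0},{"dp":[0.036,-0.088,0.008],"turn":[0,0,0],"claw":0},{"dp":[0.054,-0.132,0.012],"turn":[0,0,0],"claw":0},{"dp":[0.072,-0.176,0.016],"turn":[0,0,0],"claw":0},{"dp":[0.09,-0.22,0.02],"turn":[0,0,0],"claw":0},{"dp":[0.108,-0.264,0.024],"turn":[0,0,0],"claw":0},{"dp":[0.108,-0.264,0.024],"turn":[0,0,0],"claw":0}]'
python3 - <<'E'
from h import *
d=snap('wrist','w1'); print(d['xyz'],-R(d)[:,2], ctrl.get_obs()['ee_pos'])
o=np.array([526.5,12.5]);yaw=-.1727;c,sn=np.cos(yaw),np.sin(yaw)
W=lambda x,y,z:np.r_[o+np.array([[c,-sn],[sn,c]])@[x,y],z]
for n,p in (('btn',(-78,95,97)),('tab0',(-78,-92,128)),('FL',(-100,135,75)),('FR',(-100,-135,75))): print(n,np.round(proj(d,W(*p)),1))
E
```

```text
t: 1.65
ee_pos: [509.2, 27.4, 343.0]
orientation: [0.279, 3.128, -0.002]
ft_force: [-0.9, 0.6, 0.5]
width: 0.5
[439.76240348  39.89425821 504.04660427] [ 0.25210475 -0.04584234 -0.96661351] [508.16571769  29.51239775 342.57635474]
btn [344.5 143.9]
tab0 [199.7 145.5]
FL [370.7 127.2]
FR [178.2 128.2]
```

View pics/w1.png

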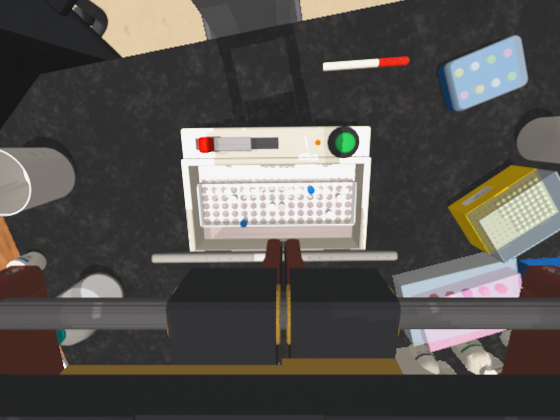

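```bash
python3 - <<'E'
from h import *
d=load('w1'); px=d['pixels']; hsv=cv2.cvtColor(px,cv2.COLOR_BGR2HSV)
for nm,lo,hi,z in (('red',(0,150,60),(6,255,255),128),('green',(45,120,40),(85,255,255),97)):
    m=cv2.inRange(hsv,lo,hi); k,l,st,ce=cv2.connectedComponentsWithStats(m)
    for i in range(1,k):
        if st[i][4]>30: print(nm,st[i].tolist(),ce[i].round(1),onz(d,*ce[i],z).round(1))
c=px[115:265,145:405]; cv2.imwrite('pics/cw.png',cv2.resize(c,None,fx=3,fy=3,interpolation=cv2.INTER_CUBIC))
for u,v in ((370,127),(182,128.5)): print(onz(d,u,v,75).round(1))
E
```

```text
red [379, 56, 31, 11, 276] [393.9  61.1] [380.9 181.6 128. ]
red [198, 137, 16, 16, 215] [205.4 144.4] [433.9 -57.3 128. ]
green [334, 132, 22, 21, 357] [344.7 142. ] [463.5 120.   97. ]
[450.8 161.8  75. ]
[406.1 -98.1  75. ]
```

View pics/cw.png

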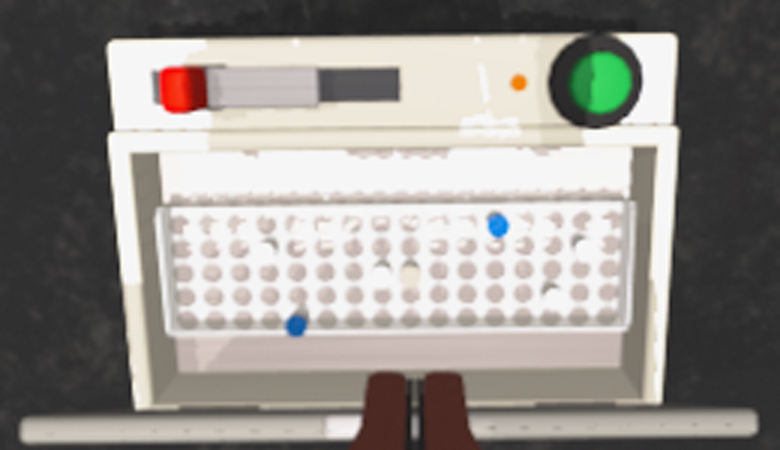

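```bash
python3 -m pendant '[{"dp":[0.036,-0.011,0],"turn":[0,0,0],"claw":0},{"dp":[0.072,-0.023,0],"turn":[0,0,0],"claw":0},{"dp":[0.105,-0.034,0],"turn":[0,0,0],"claw":0},{"dp":[0.105,-0.034,-0.03],"turn":[0,0,0],"claw":0},{"dp":[0.105,-0.034,-0.07],"turn":[0,0,0],"claw":0},{"dp":[0.105,-0.034,-0.11],"turn":[0,0,0],"claw":0},{"dp":[0.105,-0.034,-0.14],"turn":[0,0,0],"claw":0},{"dp":[0.105,-0.034,-0.144],"turn":[0,0,0],"claw":0}]'
python3 - <<'E'
from h import *
s=snap('scene','s2');o=ctrl.get_obs();print(o['ee_pos'],o['ft_force'])
print(proj(s,o['ee_pos']))
cv2.imwrite('pics/s2c.png',cv2.resize(s['pixels'][100:300,200:400],None,fx=3,fy=3))
E
```

```text
t: 2.5
ee_pos: [609.3, -0.5, 194.4]
orientation: [-0.268, -3.122, 0.0]
ft_force: [-0.3, -0.4, 0.3]
width: 0.7
[610.61903867  -0.77845415 196.2178861 ] [ 0.15670897 -0.19344478 -0.77299414]
(np.float64(254.1672393565991), np.float64(191.05234455763733))
```

View pics/s2c.png

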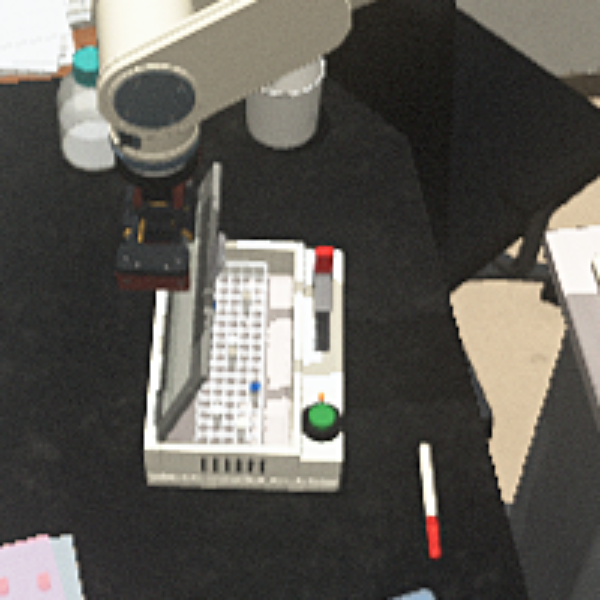

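```bash
python3 -m pendant '[{"dp":[-0.0148,0.0026,0],"turn":[0,0,0],"claw":0},{"dp":[-0.0246,0.0043,0],"turn":[0,0,0],"claw":0},{"dp":[-0.0296,0.0052,0],"turn":[0,0,0],"claw":0},{"dp":[-0.0345,0.006,-0.001],"turn":[0,0,0],"claw":0},{"dp":[-0.0394,0.0069,-0.003],"turn":[0,0,0],"claw":0},{"dp":[-0.0443,0.0077,-0.005],"turn":[0,0,0],"claw":0},{"dp":[-0.0502,0.0088,-0.008],"turn":[0,0,0],"claw":0},{"dp":[-0.0502,0.0088,-0.008],"turn":[0,0,0],"claw":0}]'
python3 - <<'E'
from h import *
s=snap('scene','s3');o=ctrl.get_obs();print(o['ee_pos'],o['ft_force'])
cv2.imwrite('pics/s3c.png',cv2.resize(s['pixels'][100:300,200:400],None,fx=3,fy=3))
E
```

```text
t: 3.35
ee_pos: [561.2, 6.7, 190.1]
orientation: [-0.271, -3.128, 0.0]
ft_force: [-0.8, 0.7, 0.3]
width: 0.1
[561.42317683   6.57325033 190.17886796] [ 0.51001657  0.33808209 -0.02032396]
```

View pics/s3c.png

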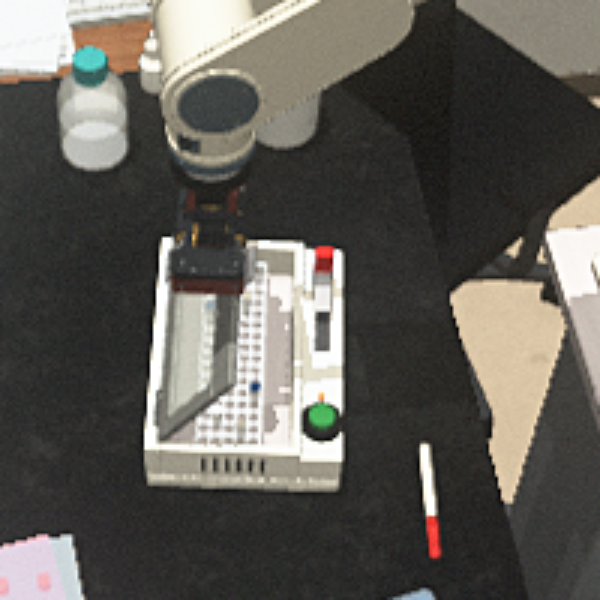

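```bash
python3 -m pendant '[{"dp":[-0.0049,0.0009,-0.003],"turn":[0,0,0],"claw":0},{"dp":[-0.0098,0.0017,-0.0065],"turn":[0,0,0],"claw":0},{"dp":[-0.0143,0.0025,-0.010],"turn":[0,0,0],"claw":0},{"dp":[-0.0187,0.0033,-0.0136],"turn":[0,0,0],"claw":0},{"dp":[-0.0227,0.004,-0.0176],"turn":[0,0,0],"claw":0},{"dp":[-0.0269,0.0047,-0.0218],"turn":[0,0,0],"claw":0},{"dp":[-0.0305,0.0053,-0.0262],"turn":[0,0,0],"claw":0},{"dp":[-0.0345,0.006,-0.031],"turn":[0,0,0],"claw":0}]'
python3 -c "
from h import *
o=ctrl.get_obs();print(o['ee_pos'],o['ft_force'])"
```

```text
t: 4.2
ee_pos: [527.6, 12.7, 159.3]
orientation: [0.271, 3.13, 0.0]
ft_force: [1.9, -1.8, 1.1]
width: 0.5
[527.63440747  12.66755781 159.33044614] [ 1.88738585 -1.75940718  1.14514224]
```

```bash
python3 -m pendant '[{"dp":[-0.0035,0.0006,-0.0047],"turn":[0,0,0],"claw":0},{"dp":[-0.007,0.0012,-0.0097],"turn":[0,0,0],"claw":0},{"dp":[-0.010,0.0018,-0.0148],"turn":[0,0,0],"claw":0},{"dp":[-0.013,0.0023,-0.020],"turn":[0,0,0],"claw":0},{"dp":[-0.016,0.0028,-0.0254],"turn":[0,0,0],"claw":0},{"dp":[-0.0185,0.0032,-0.0308],"turn":[0,0,0],"claw":0},{"dp":[-0.021,0.0037,-0.0364],"turn":[0,0,0],"claw":0},{"dp":[-0.0235,0.0041,-0.042],"turn":[0,0,0],"claw":0}]'
python3 - <<'E'
from h import *
s=snap('scene','s4');o=ctrl.get_obs();print(o['ee_pos'],o['ft_force'])
cv2.imwrite('pics/s4c.png',cv2.resize(s['pixels'][100:300,200:400],None,fx=3,fy=3))
E
```

```text
t: 5.0
ee_pos: [504.1, 16.8, 117.2]
orientation: [-0.271, -3.13, -0.0]
ft_force: [1.6, -0.2, 0.6]
width: 0.6
[503.06879394  16.79700096 116.34031013] [ 0.35292931 -0.00194688  0.70519568]
```

View pics/s4c.png

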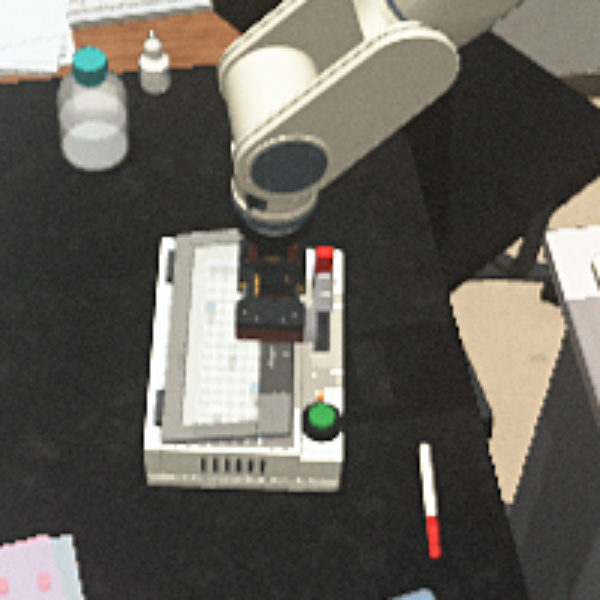

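```bash
python3 -m pendant '[{"dp":[-0.001,0.0002,-0.004],"turn":[0,0,0],"claw":0},{"dp":[-0.002,0.0003,-0.0075],"turn":[0,0,0],"claw":0},{"dp":[-0.003,0.0005,-0.0105],"turn":[0,0,0],"claw":0},{"dp":[-0.004,0.0007,-0.013],"turn":[0,0,0],"claw":0},{"dp":[-0.005,0.0009,-0.015],"turn":[0,0,0],"claw":0},{"dp":[-0.006,0.001,-0.017],"turn":[0,0,0],"claw":0},{"dp":[-0.006,0.001,-0.0185],"turn":[0,0,0],"claw":0},{"dp":[-0.006,0.001,-0.020],"turn":[0,0,0],"claw":0}]'
python3 -c "
from h import *
o=ctrl.get_obs();print(o['ee_pos'],o['ft_force'])"
```

```text
t: 5.85
ee_pos: [498.2, 17.8, 97.5]
orientation: [-0.271, -3.129, -0.0]
ft_force: [0.0, 0.9, 1.2]
width: 0.2
[498.15856789  17.75371606  97.53890848] [0.04250807 0.9146704  1.16339997]
```

Nearly down; last millimetres slowly, watching the force.

```bash
python3 -m pendant '[{"dp":[0,0,-0.001],"turn":[0,0,0],"claw":0},{"dp":[0,0,-0.002],"turn":[0,0,0],"claw":0},{"dp":[0,0,-0.003],"turn":[0,0,0],"claw":0},{"dp":[0,0,-0.003],"turn":[0,0,0],"claw":0}]'
python3 -c "
from h import *
o=ctrl.get_obs();print(o['ee_pos'],o['ft_force'])"
```

```text
t: 6.25
ee_pos: [498.1, 17.8, 95.2]
orientation: [-0.271, -3.129, -0.0]
ft_force: [-2.6, 0.8, 9.6]
width: 0.1
[498.11664283  17.79200112  95.21380429] [-2.58413602  0.80418908  9.61273917]
```

```bash
python3 -m pendant '[{"dp":[0,0,-0.0005],"turn":[0,0,0],"claw":0},{"dp":[0,0,-0.001],"turn":[0,0,0],"claw":0},{"dp":[0,0,-0.001],"turn":[0,0,0],"claw":0}]'
python3 - <<'E'
from h import *
o=ctrl.get_obs();print(o['ee_pos'],o['ft_force'])
s=snap('side','t5')
cv2.imwrite('pics/t5c.png',cv2.resize(s['pixels'][150:290,190:340],None,fx=4,fy=4))
E
```

```text
t: 6.55
ee_pos: [498.2, 17.8, 95.1]
orientation: [-0.271, -3.13, -0.0]
ft_force: [-5.5, 1.3, 21.0]
width: 0.4
[498.16225237  17.79594297  95.07340707] [-5.47478418  1.26417164 20.97386283]
```

View pics/t5c.png

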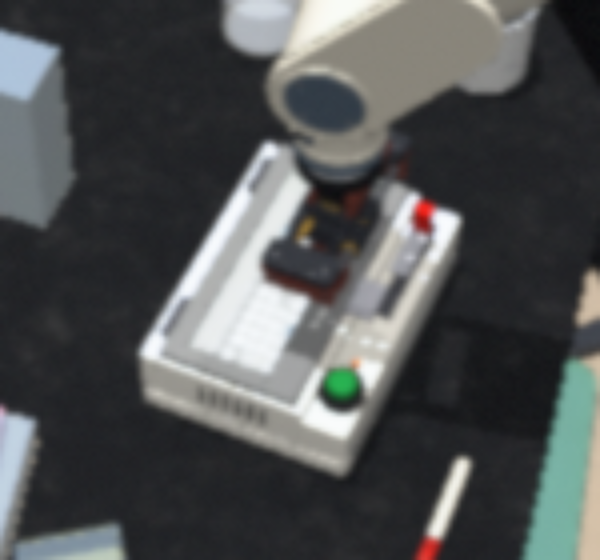

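```bash
python3 -m pendant '[{"dp":[0,0,0.02],"turn":[0,0,0],"claw":0},{"dp":[0,0,0.065],"turn":[0,0,0],"claw":0},{"dp":[-0.022,-0.038,0.075],"turn":[0,0,0],"claw":0},{"dp":[-0.045,-0.08,0.075],"turn":[0,0,0],"claw":0},{"dp":[-0.066,-0.118,0.075],"turn":[0,0,0],"claw":0},{"dp":[-0.072,-0.126,0.060],"turn":[0,0,0],"claw":0},{"dp":[-0.072,-0.126,0.032],"turn":[0,0,0],"claw":0},{"dp":[-0.072,-0.126,0.016],"turn":[0,0,0],"claw":0}]'
python3 - <<'E'
from h import *
d=snap('wrist','w6');o=ctrl.get_obs();print(o['ee_pos'],o['ft_force'])
s=snap('scene','s6')
cv2.imwrite('pics/s6c.png',cv2.resize(s['pixels'][100:300,200:400],None,fx=3,fy=3))
E
```

```text
t: 7.4
ee_pos: [425.3, -108.8, 108.5]
orientation: [-0.273, -3.129, -0.0]
ft_force: [0.1, 0.4, 0.3]
width: 0.7
[ 424.23306684 -108.21540974  106.79500017] [-0.99410566 -0.36992007 -1.35248746]
```

View pics/s6c.png

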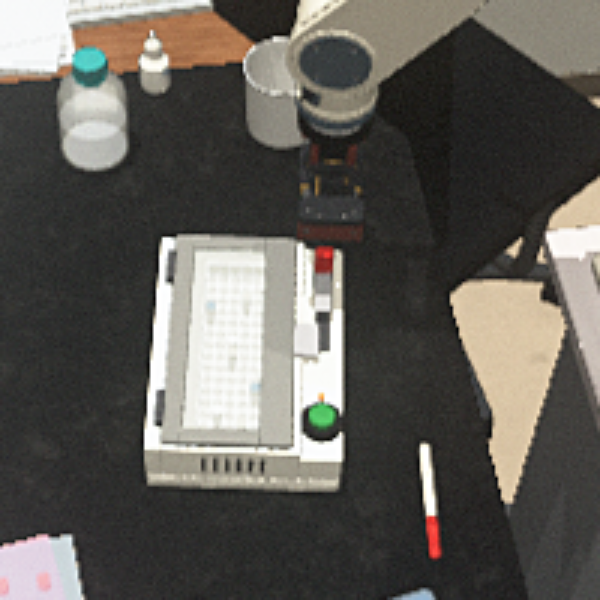

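View pics/w6.png

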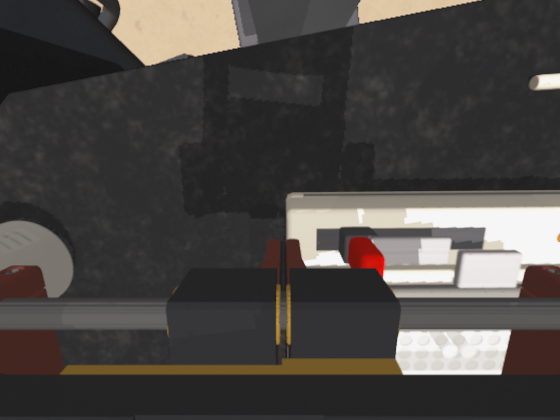

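```bash
python3 -m pendant '[{"dp":[0.0026,0.0148,0],"turn":[0,0,0],"claw":0},{"dp":[0.0036,0.0207,0],"turn":[0,0,0],"claw":0},{"dp":[0.0045,0.0256,0],"turn":[0,0,0],"claw":0},{"dp":[0.0055,0.0315,0],"turn":[0,0,0],"claw":0},{"dp":[0.0064,0.0364,0],"turn":[0,0,0],"claw":0},{"dp":[0.0074,0.0424,0],"turn":[0,0,0],"claw":0},{"dp":[0.0083,0.0473,0],"turn":[0,0,0],"claw":0},{"dp":[0.0093,0.0532,0],"turn":[0,0,0],"claw":0}]'
python3 - <<'E'
from h import *
o=ctrl.get_obs();print(o['ee_pos'],o['ft_force'])
s=snap('scene','s7')
cv2.imwrite('pics/s7c.png',cv2.resize(s['pixels'][100:300,200:400],None,fx=3,fy=3))
d=snap('wrist','w7')
E
```

```text
t: 8.3
ee_pos: [435.8, -54.8, 109.8]
orientation: [0.271, 3.13, -0.0]
ft_force: [0.4, -1.8, 0.1]
width: 0.7
[435.84731368 -54.78377784 109.75304054] [ 0.4432097  -1.83791639  0.10383649]
```

View pics/s7c.png

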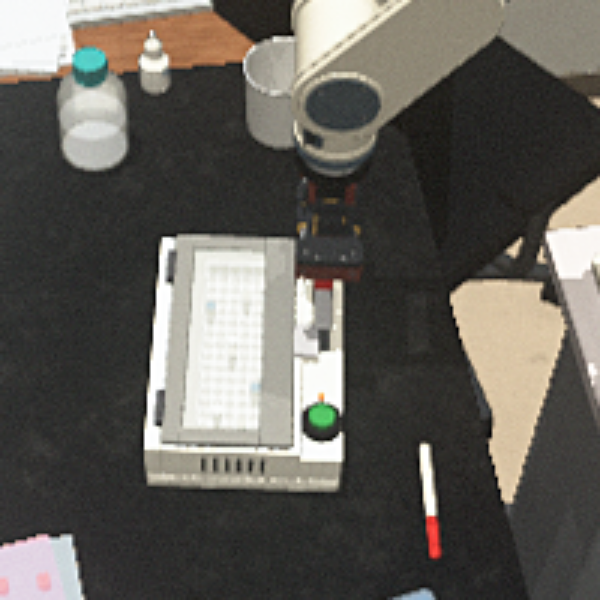

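View pics/w7.png

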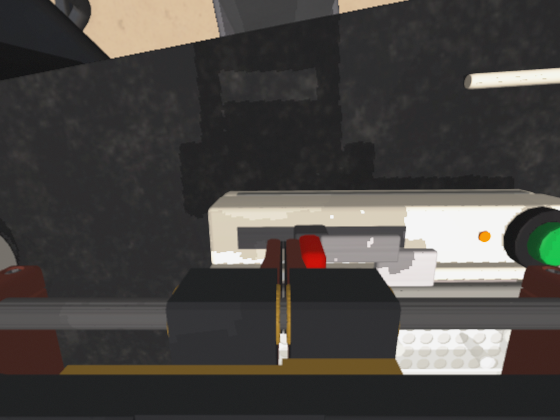

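```bash
python3 -m pendant '[{"dp":[0.0007,0.0039,0],"turn":[0,0,0],"claw":0},{"dp":[0.0012,0.0069,0],"turn":[0,0,0],"claw":0},{"dp":[0.0017,0.0098,0],"turn":[0,0,0],"claw":0},{"dp":[0.0020,0.0118,0],"turn":[0,0,0],"claw":0},{"dp":[0.0020,0.0118,0],"turn":[0,0,0],"claw":0}]'
python3 - <<'E'
from h import *
o=ctrl.get_obs();print(o['ee_pos'],o['ft_force'])
d=snap('wrist','w8')
cv2.imwrite('pics/w8c.png',cv2.resize(d['pixels'][170:320,190:450],None,fx=3,fy=3))
E
```

```text
t: 8.9
ee_pos: [437.6, -43.0, 109.6]
orientation: [-0.271, -3.13, -0.0]
ft_force: [-0.3, 0.9, 0.2]
width: 0.4
[437.60587611 -42.98393128 109.59858752] [-0.33520297  0.85357247  0.17777025]
```

View pics/w8c.png

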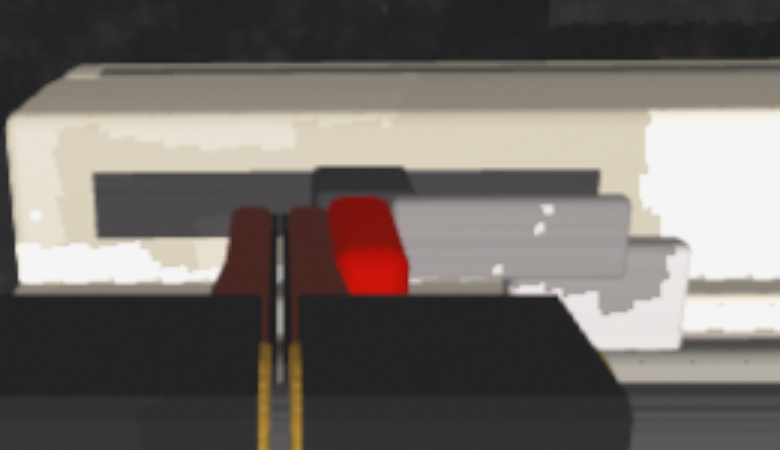

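Tongue (crop 395–630) now lies over most of the lug (505–690). Creep on until the force rises at the stop.

```bash
python3 -m pendant '[{"dp":[0.0003,0.002,0],"turn":[0,0,0],"claw":0},{"dp":[0.0005,0.003,0],"turn":[0,0,0],"claw":0},{"dp":[0.0005,0.003,0],"turn":[0,0,0],"claw":0}]'
python3 -c "
from h import *
o=ctrl.get_obs();print(o['ee_pos'],o['ft_force'])"
```

```text
t: 9.25
ee_pos: [438.1, -40.2, 109.6]
orientation: [-0.271, -3.13, -0.0]
ft_force: [-0.0, -0.3, -1.1]
width: 0.4
[438.13550064 -40.18302028 109.63302582] [-0.02859613 -0.28043163 -1.08986893]
```

```bash
python3 -m pendant '[{"dp":[0.0002,0.001,0],"turn":[0,0,0],"claw":0},{"dp":[0.0003,0.002,0],"turn":[0,0,0],"claw":0},{"dp":[0.0003,0.002,0],"turn":[0,0,0],"claw":0}]'
python3 -c "
from h import *
o=ctrl.get_obs();print(o['ee_pos'],o['ft_force'])"
```

```text
t: 9.55
ee_pos: [438.5, -38.2, 109.6]
orientation: [-0.271, -3.13, -0.0]
ft_force: [-0.8, -1.3, -1.4]
width: 0.4
[438.47184728 -38.21639391 109.64976738] [-0.83219426 -1.2959575  -1.42093485]
```

```bash
python3 -m pendant '[{"dp":[0.0002,0.001,0],"turn":[0,0,0],"claw":0},{"dp":[0.0003,0.002,0],"turn":[0,0,0],"claw":0},{"dp":[0.0003,0.002,0],"turn":[0,0,0],"claw":0}]'
python3 - <<'E'
from h import *
o=ctrl.get_obs();print(o['ee_pos'],o['ft_force'])
d=snap('wrist','w9')
cv2.imwrite('pics/w9c.png',cv2.resize(d['pixels'][170:320,190:450],None,fx=3,fy=3))
E
```

```text
t: 9.85
ee_pos: [438.8, -36.2, 109.6]
orientation: [0.271, 3.13, 0.0]
ft_force: [0.1, -1.1, -1.0]
width: 0.2
[438.80618258 -36.17283733 109.640201  ] [ 0.09022146 -1.13486522 -1.03475858]
```

View pics/w9c.png

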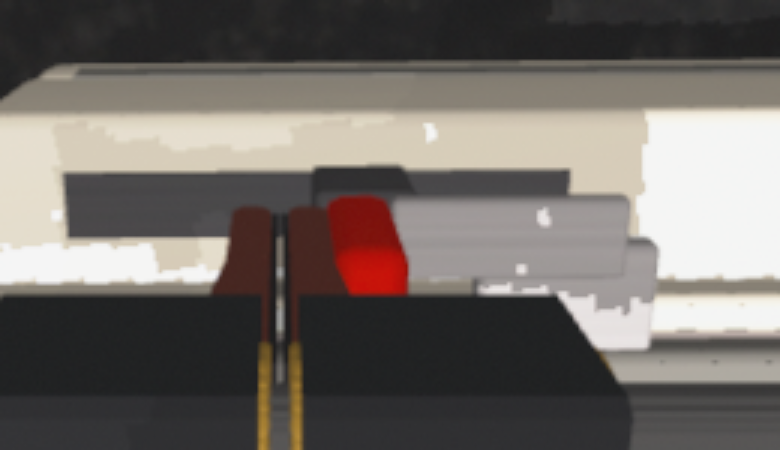

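```bash
python3 -m pendant '[{"dp":[0.0001,0.0007,0],"turn":[0,0,0],"claw":0},{"dp":[0.0002,0.0014,0],"turn":[0,0,0],"claw":0},{"dp":[0.0002,0.0014,0],"turn":[0,0,0],"claw":0}]'
python3 -c "
from h import *
o=ctrl.get_obs();print(o['ee_pos'],o['ft_force'])"
```

```text
t: 10.2
ee_pos: [438.9, -35.6, 109.7]
orientation: [-0.27, -3.13, 0.002]
ft_force: [-0.9, -8.1, -1.1]
width: 0.9
[438.90505791 -35.55180198 109.69865834] [-0.89170482 -8.13711041 -1.14957617]
```

```bash
python3 -m pendant '[{"dp":[-0.0034,-0.02,0],"turn":[0,0,0],"claw":0},{"dp":[-0.0034,-0.02,0.045],"turn":[0,0,0],"claw":0},{"dp":[0.002,0.015,0.07],"turn":[0,0,0],"claw":0},{"dp":[0.01,0.062,0.07],"turn":[0,0,0],"claw":0},{"dp":[0.018,0.109,0.07],"turn":[0,0,0],"claw":0},{"dp":[0.0255,0.1553,0.06],"turn":[0,0,0],"claw":0},{"dp":[0.0255,0.1553,0.03],"turn":[0,0,0],"claw":0},{"dp":[0.0255,0.1553,0.010],"turn":[0,0,0],"claw":0}]'
python3 - <<'E'
from h import *
d=snap('wrist','w10');s=snap('scene','s10');t=snap('side','t10')
o=ctrl.get_obs();print(o['ee_pos'],o['ft_force'])
a=cv2.resize(s['pixels'][150:270,230:350],None,fx=3.3,fy=3.3);b=cv2.resize(t['pixels'][150:270,210:330],None,fx=3.3,fy=3.3)
cv2.imwrite('pics/st10.png',np.hstack([a,b]))
E
```

```text
t: 11.0
ee_pos: [464.3, 122.3, 118.7]
orientation: [0.266, 3.13, 0.001]
ft_force: [-0.1, 0.0, -0.6]
width: 0.6
[463.50854393 120.56934147 118.89830992] [ 0.40614419 -0.15572051 -0.06737217]
```

View pics/st10.png

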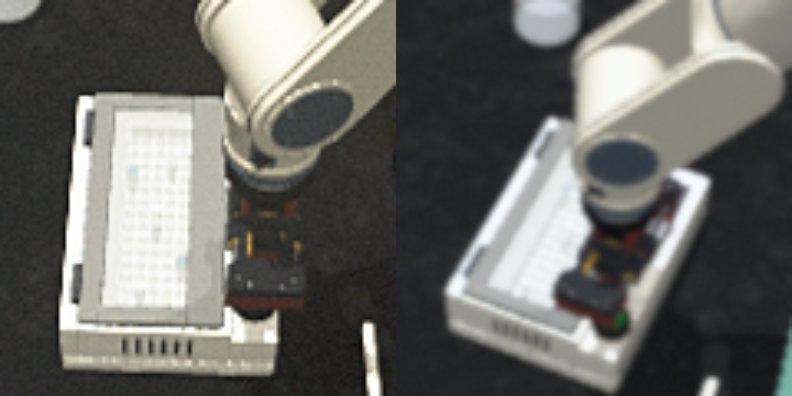

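View pics/w10.png

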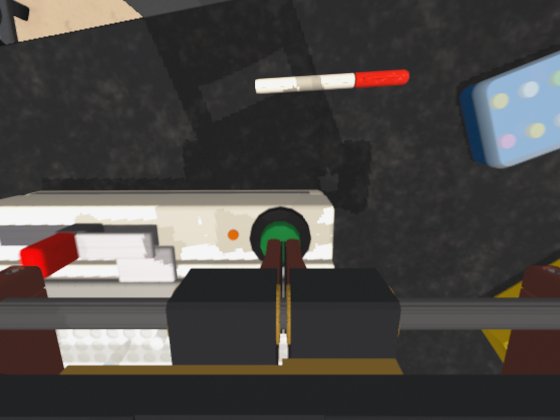

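```bash
python3 - <<'E'
from h import *
d=load('w10')
hsv=cv2.cvtColor(d['pixels'],cv2.COLOR_BGR2HSV)
m=cv2.inRange(hsv,(45,120,30),(85,255,255)); x,y,w,h=cv2.boundingRect(m[200:270,240:320]); print(x+240,y+200,w,h)
cx=x+240+w/2
print(onz(d,x+240,240,97),onz(d,x+240+w,240,97),onz(d,cx,y+200,97), onz(d,cx,y+200+w/2,97))
print(proj(d,[463.5,120.6,118.9]))
E
```

```text
260 221 40 41
[458.13806854 108.07192035  97.        ] [462.59949896 134.0709667   97.        ] [447.50732154 123.30538214  97.        ] [461.05798651 120.95067349  97.        ]
(np.float64(279.8114376486519), np.float64(257.8374992521046))
```

```bash
python3 -m pendant '[{"dp":[-0.0015,0,-0.010],"turn":[0,0,0],"claw":0},{"dp":[-0.0015,0,-0.019],"turn":[0,0,0],"claw":0},{"dp":[-0.0015,0,-0.022],"turn":[0,0,0],"claw":0},{"dp":[-0.0015,0,-0.024],"turn":[0,0,0],"claw":0},{"dp":[-0.0015,0,-0.026],"turn":[0,0,0],"claw":0},{"dp":[-0.0015,0,-0.0275],"turn":[0,0,0],"claw":0},{"dp":[-0.0015,0,-0.0275],"turn":[0,0,0],"claw":0}]'
python3 -c "
from h import *
o=ctrl.get_obs();print(o['ee_pos'],o['ft_force'])"
```

```text
t: 11.85
ee_pos: [462.8, 120.1, 92.2]
orientation: [-0.271, -3.13, 0.001]
ft_force: [-1.9, -3.7, 4.5]
width: 0.4
[462.82883043 120.14198994  92.24197767] [-1.86173378 -3.74691361  4.45259522]
```

```bash
python3 -m pendant '[{"dp":[0,0,-0.001],"turn":[0,0,0],"claw":0},{"dp":[0,0,-0.002],"turn":[0,0,0],"claw":0},{"dp":[0,0,-0.002],"turn":[0,0,0],"claw":0}]'
python3 -c "
from h import *
o=ctrl.get_obs();print(o['ee_pos'],o['ft_force'])"
```

```text
t: 12.15
ee_pos: [463.0, 120.2, 91.1]
orientation: [-0.271, -3.13, 0.001]
ft_force: [-4.5, -4.2, 16.6]
width: 0.3
[462.95704252 120.21938418  91.0927974 ] [-4.54236137 -4.1714694  16.58800015]
```

```bash
python3 -m pendant '[{"dp":[0,0,-0.0007],"turn":[0,0,0],"claw":0},{"dp":[0,0,-0.0007],"turn":[0,0,0],"claw":0}]'
python3 -c "
from h import *
o=ctrl.get_obs();print(o['ee_pos'],o['ft_force'])"
python3 -m pendant '[{"dp":[0,0,0.006],"turn":[0,0,0],"claw":0},{"dp":[0,0,0.02],"turn":[0,0,0],"claw":0},{"dp":[0,0,0.06],"turn":[0,0,0],"claw":0},{"dp":[0,0.03,0.1],"turn":[0,0,0],"claw":0},{"dp":[-0.02,0.07,0.13],"turn":[0,0,0],"claw":0},{"dp":[-0.04,0.11,0.16],"turn":[0,0,0],"claw":0},{"dp":[-0.06,0.15,0.18],"turn":[0,0,0],"claw":0},{"dp":[-0.06,0.15,0.18],"turn":[0,0,0],"claw":0}]'
python3 - <<'E'
from h import *
d=snap('wrist','w11');s=snap('scene','s11');t=snap('side','t11')
o=ctrl.get_obs();print(o['t'],o['ee_pos'],o['ft_force'])
a=cv2.resize(s['pixels'][145:275,235:335],None,fx=4,fy=4,interpolation=cv2.INTER_CUBIC);b=cv2.resize(t['pixels'][155:285,210:310],None,fx=4,fy=4,interpolation=cv2.INTER_CUBIC)
cv2.imwrite('pics/st11.png',np.hstack([a,b]))
E
```

```text
t: 12.35
ee_pos: [463.0, 120.2, 90.9]
orientation: [0.271, 3.13, -0.0]
ft_force: [-7.3, -4.9, 23.3]
width: 0.4
[462.9825669  120.2377948   90.92006936] [-7.29849939 -4.87840615 23.33969009]
t: 13.15
ee_pos: [402.8, 274.8, 272.5]
orientation: [0.265, 3.126, 0.008]
ft_force: [0.1, 0.4, -0.1]
width: 0.2
13.3 [402.82552856 270.49968739 269.14668439] [ 1.02806618  0.41094255 -1.72019289]
```

View pics/st11.png

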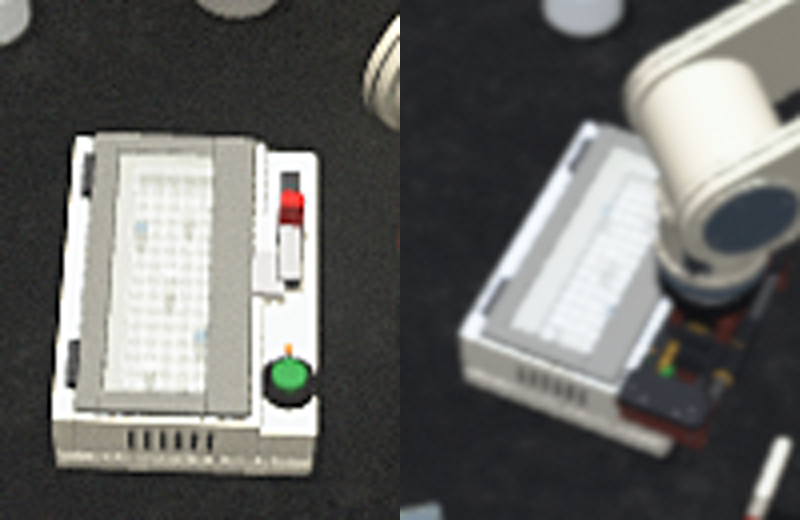

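View pics/s11.png

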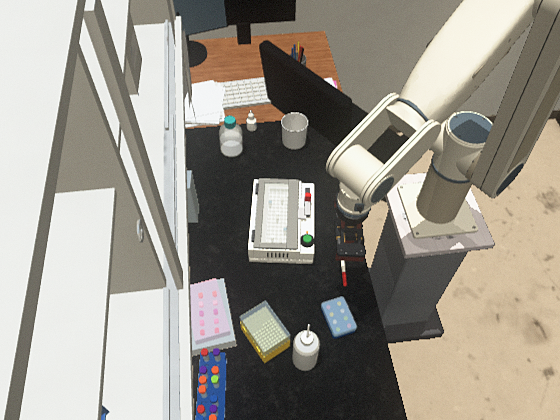

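View pics/w11.png

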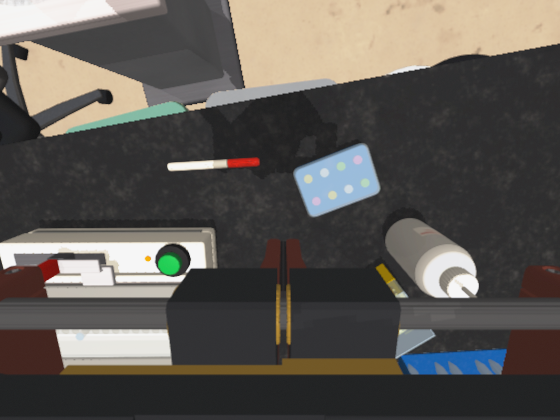

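```bash
python3 - <<'E'
from h import *
for n in('scene0','s11'):
    d=load(n);h=cv2.cvtColor(d['pixels'],cv2.COLOR_BGR2HSV)
    g=cv2.moments(cv2.inRange(h,(45,100,40),(85,255,255))[225:250,295:320],True)
    r=cv2.moments(cv2.inRange(h,(0,150,60),(6,255,255))[178:215,300:316],True)
    rp=(r['m10']/r['m00']+300,r['m01']/r['m00']+178);gp=(g['m10']/g['m00']+295,g['m01']/g['m00']+225)
    print(n,'red',onz(d,*rp,122).round(1),'green',np.round(gp,2),onz(d,*gp,97).round(1))
a,b=load('scene0')['pixels'],load('s11')['pixels']
# shift of the warmer's left-side strip
x0,y0,x1,y1=245,240,318,266
(dx,dy),resp=cv2.phaseCorrelate(cv2.cvtColor(a[y0:y1,x0:x1],6).astype(np.float32),cv2.cvtColor(b[y0:y1,x0:x1],6).astype(np.float32));print(dx,dy,resp)
E
```

```text
scene0 red [436.4 -59.3 122. ] green [306.95 238.18] [466.4 120.6  97. ]
s11 red [443.6 -15.3 122. ] green [306.95 238.18] [466.4 120.6  97. ]
0.75121515534277 0.5933275195300638 0.8653757151850948
```

```bash
python3 -c "
from h import *
o=ctrl.get_obs();print(o['t'],o['ft_force'],abs(o['qvel']).max());print(ctrl.close_job())"
```

```text
13.3 [ 1.02806618  0.41094255 -1.72019289] 0.034390675381147325
the job is handed in; nothing more can be done
None
```

The warmer is started and the job is handed in at 13.3 s. I used closed-fingertip pushes only: lid shut, then the latch across, then the start button pressed and released.

- **Lid:** it swung down at about 50 mm/s, slowing to about 15 mm/s at the end. It came to a firm stop at 95.1 mm with 21 N on it; the shut height is 95 mm.
- **Latch:** the tab travelled about 44.6 mm in the scene picture and met a firm stop at about 8 N, against about 1–2 N while sliding. The pictures show the tongue over the lug.
- **Button:** it went down to 90.9 mm, its full 6 mm, with 23 N of upward force. The fingertip then lifted clear, and afterwards the button looked raised again in the pictures.
- **Surroundings:** the button's position in the scene picture is identical before and after, so the warmer did not shift. The bystanders look unmoved by eye.

Two checks disagreed:

- **Image shift:** comparing the strip of the warmer's left side before and after gave a shift of about 0.75 px across and 0.6 px down. I put this down to the changed lid and shading in that strip, since the button's pixels did not move.
- **Camera heights:** some heights worked out from the two fixed cameras were 1–15 mm too low. I therefore used the given heights to locate things, and contact forces for the final positions.

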